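Put away the nail things and slide the bamboo lid home

TASK

Put the nail brush and the steel nail file into the open well of the bamboo organiser, then push the loose bamboo lid along the deck, sliding it without lifting it off, until it drops fully home into its recess over the well. Then stand the ceramic cup upright in the middle of the closed lid and let go; do not tip the cup over on the way, and leave the swab jar, the hair clip and the soap dish where they are.

Things in the scene. Friction and masses are not known exactly. Their poses are not given: they have to be found in the camera images.
- organiser: Lower bamboo tier, fixed on the counter, 140 (x) x 282 (y) mm. Origin at the centre of its underside, z up. Its -y part is a flat deck (y -141 to +15 mm), 55 mm high, open at the -y end; its +y part is an open well with a recess round its mouth. Rails along y (inner faces x = -60.5 and +60.5, outer -70 and +70, tops 63 mm high) run the whole length; a wall as high closes y = 132 to 141.
- well (a point): Centre of the well's inner floor, 6 mm above the counter, at organiser (0, 73.5) mm; same axes as the organiser. The well is 104 mm (x) by 100 mm (y) and 42 mm deep from its floor to the recess's ledge.
- pocket (a point): Centre of the recess for the lid, at the height of its ledge (48 mm above the counter), at organiser (0, 73.5) mm; same axes as the organiser. The recess is 121 mm (x) by 117 mm (y), 7 mm lower than the deck, with a ledge 8.5 mm wide all round the well. It starts at organiser y = +15 mm, where the deck ends.
- lid: Loose flat bamboo board 116 (x) x 112 (y) x 10 mm, about 120 g. Origin at the centre of its underside; axes like the organiser's. Starts on the deck between the rails, off the recess; slides to the organiser's +y. Its leading edge dips when half over; it is home when its rear edge has dropped too: underside on the ledge, top 3 mm above the deck.
- brush: White plastic nail brush, loose, bristles down: back 75 (x) x 28 (y) x 12 mm over a bristle block 66 x 22 x 14 mm; 26 mm high in all, about 45 g. Origin at the centre of its underside, z up. Starts on the counter.
- file: Steel nail file lying flat, loose, about 30 g: handle 50 (x) x 12 (y) x 9 mm from x = -45 to +5 mm, thin blade 40 x 8 x 3 mm from x = +5 to +45 mm, at half the handle's height. Origin on the underside at mid length; long axis x. Take it by the handle near x = -12 mm (centre of mass). Starts on the counter.
- cup: Plain round ceramic cup without handle, 75 mm high, 62 mm across the rim and narrower at the foot, about 180 g, open end up. Origin at the centre of its underside, z up. Starts on the counter.
- upper_tier: Bystander: the upper bamboo tier, fixed, lifted off and standing on the counter: tray 130 (x) x 190 (y) mm, 55 mm high to its rim, floor at 43 mm. Origin at the centre of its underside.
- jar: Bystander: closed clear-glass swab jar, 60 mm across and 80 mm high, loose on the upper tier. Origin at the centre of its underside.
- clip: Bystander: black hair clip 18 x 62 x 13 mm, loose on the upper tier. Origin at the centre of its underside.
- soap_dish: Bystander: white ceramic soap dish 75 (x) x 110 (y) x 23 mm with its soap, loose on the counter. Origin at the centre of its underside.
Things that resemble listed ones, but are neither listed nor needed, are in the scene too. Leave any blue look-alike of the cup alone.

How it is judged:
On the way, in this order (a step that is already met when the one before it is completed fails the run):
1. brush and file both lie in the well, the lid still off (x of brush in the frame of well between -0.056 and 0.056 m and y of brush in the frame of well between -0.054 and 0.054 m and z of brush in the frame of well between -0.004 and 0.036 m and x of file in the frame of well between -0.056 and 0.056 m and y of file in the frame of well between -0.054 and 0.054 m and z of file in the frame of well between -0.004 and 0.036 m and linear speed of each of brush, file below 0.02 m/s), for 0.2 s.
2. the lid has slid over and dropped home in its recess (x of lid in the frame of pocket between -0.005 and 0.005 m and y of lid in the frame of pocket between -0.005 and 0.005 m and z of lid in the frame of pocket between -0.003 and 0.0025 m and angle between lid's own z axis and vertical below 0.03 rad and x of brush in the frame of well between -0.056 and 0.056 m and y of brush in the frame of well between -0.054 and 0.054 m and z of brush in the frame of well between -0.004 and 0.036 m and x of file in the frame of well between -0.056 and 0.056 m and y of file in the frame of well between -0.054 and 0.054 m and z of file in the frame of well between -0.004 and 0.036 m), for 0.2 s.
At the end, for the whole second after the job is handed in: Brush and file lie in the well; the lid is home in its recess (level, underside within 2.5 mm of the ledge); the cup stands upright on the lid, its centre within 22 mm of the lid's centre; all are at rest and let go (all of step 2 and horizontal distance between cup and lid below 0.022 m and z of cup in the frame of lid between 0.007 and 0.013 m and angle between cup's own z axis and vertical below 0.05 rad and linear speed of each of cup, lid, brush, file below 0.02 m/s); the robot touches nothing.
It fails at once if the lid is lifted off the organiser (its underside's centre more than 15 mm above the deck) or leaves the rails (z of lid in the frame of organiser above 0.07 m or x of lid in the frame of organiser above 0.03 m or x of lid in the frame of organiser below -0.03 m).
It fails at once if the cup is tipped over (more than 45 degrees) (angle between cup's own z axis and vertical above 0.785 rad).
It fails at once if the jar, the hair clip or the soap dish is moved by more than 20 mm (distance of any of jar, clip, soap_dish from where it was at the start of the episode above 0.02 m).
It also fails if it takes over 72 s, if anything falls off the work surface, if the arm or the gripper's body presses on something with over 40 N, if the wrist force passes 120 N, or if a joint passes its speed limit or range.

ROBOT

A 6-joint arm with a two-finger parallel gripper is mounted at the origin on the work surface. World frame = base frame: x ahead of the robot, y to its left, z up, the work surface at z = 0. Lengths are in m, angles in rad, forces in N, time in s.
With the tool pointing down it reaches from about 0.275 to 0.75 m from the base axis. Payload 10.2 kg.
Tool frame: the origin (TCP) lies at the very end of the fingers, on their centre line; the grasp point (between the pads) lies 19 mm behind it (grip_point_offset is the distance from the TCP to the grasp point, in m); y points along the fingers, z is the direction in which the jaws open and shut, and the axes are right-handed (so a half turn about y gives the same grasp; the last joint's range is limited). The gripper opens to 85 mm and grips with 20 to 120 N. Pads are 22 mm wide; open, the fingers measure 114 mm over their backs; the gripper's body (76 mm by 85 mm) begins 54 mm behind the grasp point. The pads swing forward as they close: fully open they stand 13 mm farther back than shut.
Start: joints at [-0.223, 0.313, 1.498, -0, 1.331, -0.223], TCP at [0.525, -0, 0.231] pointing down, gripper open.
Joint ranges: [-2.94, 2.94], [-0.97, 2.17], [0.19, 2.56], [-1.23, 4.37], [0.02, 3.11], [-2.88, 2.88]. Speed limits (rad/s): [2.39, 2.39, 3.01, 3.14, 3.14, 3.14].

INTERFACE

Orientations are given as a 3x3 rotation matrix whose columns are the frame's x, y, z axes.
In Python, from station import observe, snapshot, camera_info, sign_off, trace, grip_point_offset gives the robot as it stands.
- The arm moves only by the tool apply_moves, never from a script. Its argument "commands" is a list of rows, each a list of 5 numbers: the finger opening in mm, from 0 to 85.4, then the shift along the tool's x, y, z in mm, then the turn about the tool's y in rad. In form: [[fingers, dx, dy, dz, twist], ...]. A call has 1 to 12 rows; each row is the pose to reach, as a shift and turn from the pose commanded when the call began, along the tool's axes at that moment; what a row does not reach only later rows make up. A row lasts 1/8 s, in which the tool goes at most 62.5 mm and 10.7 degrees, less where a joint would pass 70% of its speed; a pose out of reach is approached as far as the arm can. A call with a gripper value outside its range is refused whole. The fingers move at their own pace and stop on an object; "squeeze" is the grip in N (left out, the last holds). Time passes only in rows, so rows that repeat a pose let the fingers close. It gives the time, the measured TCP pose, the force and the opening at its end, in the units of the state.
- observe(): the state, without advancing time (a new reading comes with each control period).
- snapshot(name): name is "scene" or "side" or "wrist"; returns the picture (400x640x3 uint8, red, green, blue); there is no depth.
- camera_info(name): a dict with "mtx" (3x3 intrinsics, pixels), "camera_from_world" (4x4, takes a point from world to camera coordinates). Camera axes: x right, y down, z forward; pixel columns grow to the right and rows downward; lengths in m; the calibration is good to about 2 mm. A picture is of the moment at which its call begins: read the wrist's pose just before it. camera_info takes no time and is no camera call; for the wrist camera it gives the pose at the moment of the call.
- sign_off(): hands the job in, once; it reports no verdict.
Trained networks look in the newest picture that a camera, given by its name, has taken for a name from the list of things; names that differ only in an ending like _2 or _b are one class to them, and where a whole thing is asked for, a point or a joint stands for the part that bears it (a point fixed in the world has none). Each returns a list of dicts, best first, with "conf" (0 to 1); they miss things now and then, are a little off and sometimes report something else, mostly with a low value. They report only what shows in the picture. A call takes as long as a camera call. They do not tell look-alikes from the thing itself.
- trace(camera, query): "mask" (400x640 bool, what is visible of it) and "location" ([row, column] in pixels, amid what is visible of it).
The state is a dict: "t": time; "joints": joint angles; "dq": joint speeds; "joint_torque": joint torques, N m; "eef_pos": TCP position; "ee_rot": TCP orientation; "contact_force": force on the tool from outside, world axes, zero at the start; "wrist_torque": the same for the moment, N m; "finger_gap": opening from 0.0 (shut) to 1.0 (fully open).
Only numpy, scipy, OpenCV 4.12 (cv2) and the standard library are available. Lean on these libraries where they do the work, as an engineer would, in place of code of your own. Each camera call takes 0.05 s, during which the arm holds its last target.

## Working session

There is one attempt and no reset: what is moved stays moved. The work goes in short steps, Python scripts to look and compute and a tool call to move; the robot and the scene stay as the last step left them, time stands still between calls to the robot, and variables do not carry over. Pictures are saved under pics/ and viewed, and the job is handed in when it is done.

Besides the shell and the picture viewer there is one more tool, called after "Request:" as a command line: name --pt "numbers of a row" for each row, then --argument value for the rest. apply_moves: Moves the arm, as the interface text tells. Its arguments: {"type":"object","properties":{"commands":{"type":"array"},"squeeze":{"type":"number"}},"required":["commands"]}

```bash
mkdir -p pics; ls
python3 - <<'E'
from station import *
import cv2,numpy as np
s=observe(); print(s)
for c in ["scene","side","wrist"]:
    i=camera_info(c); print(c,np.round(i["mtx"],1).tolist(),np.round(i["camera_from_world"],3).tolist())
    im=snapshot(c); cv2.imwrite(f"pics/{c}0.png",im[:,:,::-1])
print(observe()["t"], grip_point_offset)
E
```

```text
pics
{'t': 0.0, 'joints': array([-2.23416238e-01,  3.13446529e-01,  1.49841430e+00,  3.45798290e-05,
        1.33099835e+00, -2.23415693e-01]), 'dq': array([-0.00036404,  0.00106082, -0.00175331,  0.00108149, -0.00125092,
        0.00128865]), 'joint_torque': array([-5.78409599e-04, -4.12261176e+01, -2.59742296e+01, -3.58453699e-04,
        4.11797926e-03, -1.23038126e-05]), 'eef_pos': array([5.24753859e-01, 4.40288158e-05, 2.30745427e-01]), 'ee_rot': array([[-8.97176260e-06, -1.22760434e-03,  9.99999246e-01],
       [-9.99999951e-01,  3.13369544e-04, -8.58707482e-06],
       [-3.13358766e-04, -9.99999197e-01, -1.22760709e-03]]), 'contact_force': array([-0.18049802, -1.04409805,  0.32111385]), 'wrist_torque': array([ 0.03277607,  0.01051593, -0.01259074]), 'finger_gap': 0.9961280253634159}
scene [[395.0, 0.0, 316.1], [0.0, 395.0, 201.7], [0.0, 0.0, 1.0]] [[-0.759, 0.651, 0.009, 0.397], [0.543, 0.64, -0.544, -0.29], [-0.36, -0.408, -0.839, 1.235], [0.0, 0.0, 0.0, 1.0]]
side [[455.0, 0.0, 314.6], [0.0, 455.0, 197.7], [0.0, 0.0, 1.0]] [[0.718, -0.696, 0.003, -0.388], [-0.504, -0.524, -0.687, 0.327], [0.479, 0.492, -0.727, 0.811], [0.0, 0.0, 0.0, 1.0]]
wrist [[329.7, 0.0, 318.6], [0.0, 329.7, 193.9], [0.0, 0.0, 1.0]] [[1.0, 0.0, -0.0, -0.523], [0.0, -0.944, 0.33, -0.044], [-0.0, -0.33, -0.944, 0.38], [0.0, 0.0, 0.0, 1.0]]
0.15 0.0187
```

View pics/scene0.png

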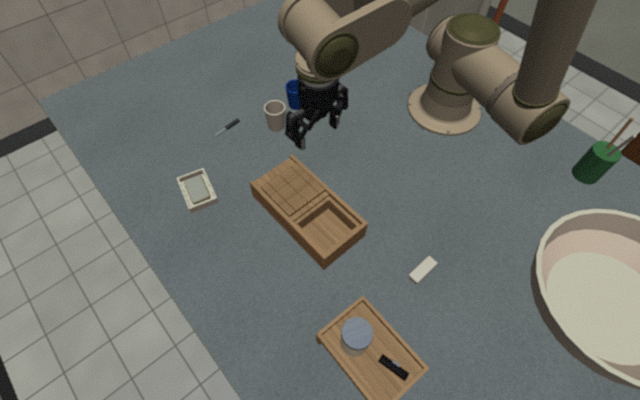

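View pics/side0.png

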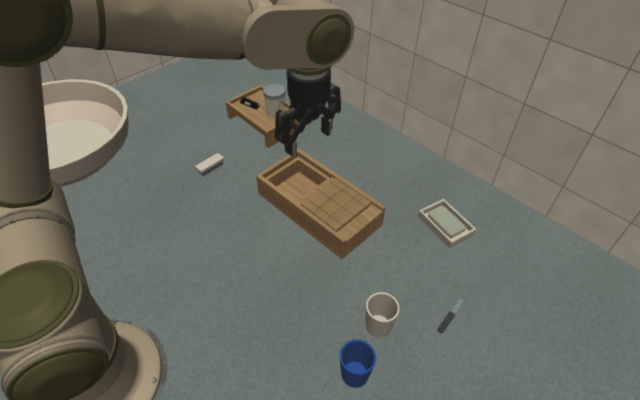

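View pics/wrist0.png

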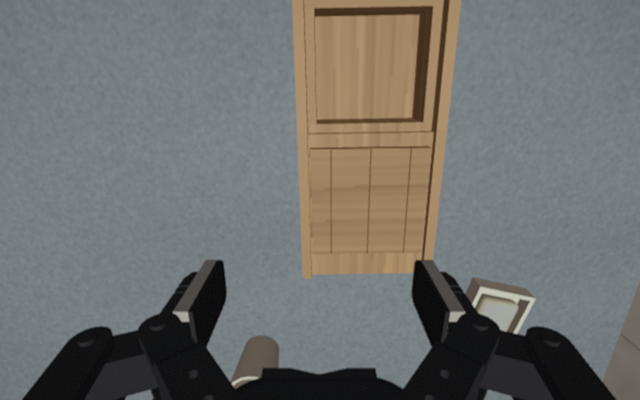

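```bash
cat > h.py <<'E'
from station import *
import cv2,numpy as np
from scipy.optimize import minimize
def box(x0,x1,y0,y1,z0,z1): return np.array([[x,y,z] for x in(x0,x1) for y in(y0,y1) for z in(z0,z1)])
def cyl(r0,r1,h):
    a=np.linspace(0,2*np.pi,24,endpoint=False); c=np.c_[np.cos(a),np.sin(a)]
    return np.vstack([np.c_[c*r0,0*a],np.c_[c*r1,0*a+h]])
M={'organiser':[box(-.07,.07,-.141,.141,0,.063)],
 'brush':[box(-.0375,.0375,-.014,.014,.014,.026),box(-.033,.033,-.011,.011,0,.014)],
 'file':[box(-.045,.005,-.006,.006,0,.009),box(.005,.045,-.004,.004,.003,.006)],
 'cup':[cyl(.022,.031,.075)],'lid':[box(-.058,.058,-.056,.056,0,.010)]}
def proj(ci,P):
    T=ci['camera_from_world'];q=P@T[:3,:3].T+T[:3,3]
    q=q@ci['mtx'].T; return q[:,:2]/q[:,2:]
def world(parts,p,z=0):
    c,s=np.cos(p[2]),np.sin(p[2]);R=np.array([[c,-s,0],[s,c,0],[0,0,1]])
    return [P@R.T+[p[0],p[1],z] for P in parts]
def ray(ci,rc,z):
    T=ci['camera_from_world'];R=T[:3,:3];o=-R.T@T[:3,3]
    d=R.T@np.linalg.inv(ci['mtx'])@np.array([rc[1],rc[0],1.]); return (o+d*(z-o[2])/d[2])
def sil(ci,parts,p,z,S=4):
    m=np.zeros((400*S,640*S),np.uint8)
    for P in world(parts,p,z):
        h=cv2.convexHull(((proj(ci,P)+.5)*S).astype(np.float32)); cv2.fillConvexPoly(m,h.astype(np.int32),1)
    return cv2.resize(m.astype(np.float32),(640,400),interpolation=cv2.INTER_AREA)
def fit(name,obs,p0,z=0,yaw=True):
    def cost(v):
        p=[v[0],v[1],v[2]*.05 if yaw else 0];t=0   # v2 scaled
        for ci,m in obs:
            s=sil(ci,M[name],p,z);t+=1-np.minimum(s,m).sum()/np.maximum(s,m).sum()
        return t/len(obs)
    best=None
    yaws=[0] if not yaw else p0[2]
    for y in yaws:
        x0=np.array([p0[0],p0[1],y/.05]); sx=np.vstack([x0]+[x0+d for d in ([.01,0,0],[0,.01,0],[0,0,4])])
        r=minimize(cost,x0,method='Nelder-Mead',options=dict(initial_simplex=sx,maxiter=120,xatol=1e-4,fatol=1e-4))
        if best is None or r.fun<best[1]: best=([r.x[0],r.x[1],r.x[2]*.05],r.fun)
    return best
E
cat > a.py <<'E'
from h import *
ims={};obs={}
for c in ['scene','side','wrist']:
    im=snapshot(c)
    ci=camera_info(c)
    for n in ['organiser','brush','file','cup','lid']:
        r=trace(c,n)
        for d in r[:3]:
            print(c,n,round(d['conf'],2),np.round(d['location']),d['mask'].sum(),np.round(ray(ci,d['location'],.02),3))
        if r: obs.setdefault(n,[]).append((c,ci,[d['mask'] for d in r[:3]],[d['conf'] for d in r[:3]],[d['location'] for d in r[:3]]))
import pickle;pickle.dump(obs,open('obs.pkl','wb'))
print(observe()['t'])
E
python3 a.py
```

```text
scene organiser 0.96 [219. 321.] 4996 [0.561 0.063 0.02 ]
scene organiser 0.31 [189. 291.] 1816 [ 0.56  -0.057  0.02 ]
scene brush 0.75 [268. 422.] 380 [0.467 0.315 0.02 ]
scene file 0.57 [123. 232.] 99 [ 0.545 -0.357  0.02 ]
scene file 0.41 [192. 199.] 1154 [ 0.749 -0.207  0.02 ]
scene cup 0.91 [116. 276.] 569 [ 0.427 -0.296  0.02 ]
scene lid 0.66 [187. 292.] 1812 [ 0.555 -0.061  0.02 ]
side organiser 0.98 [194. 310.] 5411 [0.579 0.055 0.02 ]
side brush 0.54 [166. 209.] 357 [0.462 0.311 0.02 ]
side brush 0.31 [196. 308.] 5331 [0.572 0.055 0.02 ]
side file 0.68 [314. 449.] 216 [ 0.552 -0.363  0.02 ]
side cup 0.81 [363. 357.] 1307 [ 0.35  -0.305  0.02 ]
side cup 0.64 [313. 383.] 1235 [ 0.461 -0.273  0.02 ]
side lid 0.58 [202. 337.] 1986 [ 0.607 -0.007  0.02 ]
wrist organiser 0.66 [ 87. 374.] 28348 [0.58  0.076 0.02 ]
wrist file 0.23 [300. 501.] 2460 [ 0.757 -0.184  0.02 ]
wrist cup 0.75 [358. 254.] 1449 [ 0.435 -0.28   0.02 ]
wrist lid 0.93 [199. 365.] 12217 [ 0.577 -0.047  0.02 ]
1.05
```

```bash
cat > b.py <<'E'
from h import *
import pickle
obs=pickle.load(open('obs.pkl','rb'))
sel={'organiser':{'scene':0,'side':0},'brush':{'scene':0,'side':0},'file':{'scene':0,'side':0},'cup':{'scene':0,'side':1},'lid':{'scene':0,'side':0,'wrist':0}}
Y=[0,.5,1.05,1.57,2.1,2.6]
Y2=Y+[y-3.14 for y in Y]
p0={'organiser':(.57,.06,[0]),'brush':(.464,.312,Y),'file':(.55,-.36,Y2),'cup':(.44,-.28,[0]),'lid':(.57,-.04,[0])}
print({n:(c,k) for n,v in sel.items() for c,k in v.items()} and '')
for n in sel:
    o=[(ci,m[sel[n][c]].astype(np.float32)) for c,ci,m,_,_ in obs[n] if c in sel[n]]
    z=.055 if n=='lid' else 0
    for oo in [o]+[[q] for q in o]:
        b=fit(n,oo,p0[n],z,n!='cup'); print(n,len(oo),np.round(b[0],4),round(b[1],3))
E
python3 b.py
python3 - <<'E'
import cv2
a=cv2.imread('pics/side0.png');s=cv2.imread('pics/scene0.png')
A=cv2.resize(a[270:400,320:480],None,fx=3,fy=3,interpolation=2);B=cv2.resize(s[70:200,200:360],None,fx=2.2,fy=2.2,interpolation=2)
import numpy as np
C=np.zeros((390,480+352,3),np.uint8);C[:390,:480]=A;C[:286,480:]=B
cv2.imwrite('pics/crop1.png',cv2.resize(C,(800,375)))
E
```

```text
organiser 2 [0.5722 0.0224 0.0207] 0.287
organiser 1 [0.5712 0.0224 0.0207] 0.28
organiser 1 [0.5739 0.0229 0.0188] 0.289
brush 2 [0.4694 0.3182 0.0376] 0.125
brush 1 [0.4678 0.3173 3.181 ] 0.09
brush 1 [0.4701 0.3211 3.1671] 0.117
file 2 [ 0.5614 -0.3641  0.1035] 0.236
file 1 [ 0.5599 -0.3655  0.1165] 0.264
file 1 [ 0.5632 -0.3635  0.0828] 0.163
cup 2 [ 0.4408 -0.2791  0.1159] 0.052
cup 1 [ 0.4417 -0.2782  0.0587] 0.058
cup 1 [ 0.4406 -0.2797  0.0659] 0.041
lid 3 [ 0.5729 -0.0329  0.0144] 0.048
lid 1 [ 0.5725 -0.0328  0.0187] 0.038
lid 1 [ 0.5752 -0.0319  0.0169] 0.061
lid 1 [ 0.5732 -0.0342  0.0156] 0.019
```

View pics/crop1.png

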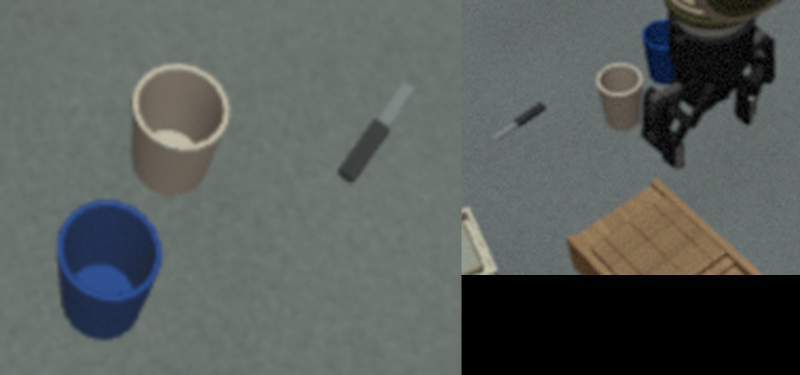

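```bash
cat > c.py <<'E'
from h import *
import pickle
obs=pickle.load(open('obs.pkl','rb'))
o=[]
for (c,ci,m,_,_) in obs['organiser']:
    k=m[0].astype(np.uint8)
    for (c2,_,m2,_,_) in obs['lid']:
        if c2==c: k|=m2[0].astype(np.uint8)
    cs,_=cv2.findContours(k,cv2.RETR_EXTERNAL,cv2.CHAIN_APPROX_NONE)
    k[:]=0; cv2.drawContours(k,cs,-1,1,-1)
    o.append((ci,k.astype(np.float32)))
for oo in [o]+[[q] for q in o]:
    b=fit('organiser',oo,(.573,.03,[0]),0); print(np.round(b[0],4),round(b[1],3))
im=snapshot('wrist').copy()
b=fit('organiser',o,(.573,.03,[0]),0)[0]
ci=camera_info('wrist')
im=im[:,:,::-1].copy()
def rect(x0,x1,y0,y1,z,col):
    P=np.array([[x0,y0,z],[x1,y0,z],[x1,y1,z],[x0,y1,z]]);w=world([P],b)[0]
    cv2.polylines(im,[np.int32(proj(ci,w)*8)],True,col,1,cv2.LINE_AA,3)
rect(-.07,.07,-.141,.141,.063,(0,0,255));rect(-.0605,.0605,-.141,.015,.055,(0,255,0));rect(-.052,.052,.0235,.1235,.048,(255,0,0))
cv2.imwrite('pics/wo.png',im)
E
python3 c.py
```

```text
[0.5727 0.0229 0.0155] 0.022
[0.5712 0.0226 0.0176] 0.021
[0.5738 0.0228 0.0181] 0.02
[0.573  0.0254 0.0188] 0.011
```

View pics/wo.png

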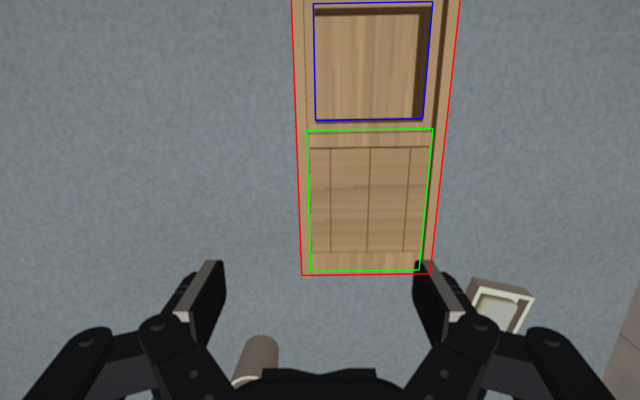

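Request:
apply_moves --pt "60 -318 0 -56 -1.609" --pt "60 -318 0 -56 -1.609" --pt "60 -318 0 -56 -1.609" --pt "60 -318 0 -56 -1.609" --pt "60 -318 0 -56 -1.609" --pt "60 -318 50 -56 -1.609" --pt "60 -318 90 -56 -1.609" --pt "60 -318 90 -56 -1.609" --pt "60 -318 90 -56 -1.609" --pt "60 -318 90 -56 -1.609" --pt "60 -318 90 -56 -1.609" --squeeze 40

```text
t: 2.48
eef_pos: [0.469, 0.318, 0.1414]
ee_rot: [[0.999, 0.0, -0.036], [0.036, 0.0, 0.999], [0.0, -1.0, -0.0]]
contact_force: [0.1, 0.1, -0.1]
finger_gap: 0.698
```

```bash
cat > look.py <<'E'
import sys
from h import *
n=sys.argv[1]; z=float(sys.argv[2]) if len(sys.argv)>2 else 0
g={'brush':(.469,.318,[.04]),'file':(.561,-.364,[.1]),'cup':(.441,-.279,[0]),'lid':(.573,-.033,[.017])}[n]
if len(sys.argv)>4: g=(float(sys.argv[3]),float(sys.argv[4]),g[2])
s=observe(); print(s['t'],np.round(s['eef_pos'],4),np.round(s['ee_rot'],3).tolist(),s['finger_gap'],np.round(s['contact_force'],1))
ci=camera_info('wrist'); im=snapshot('wrist')
r=trace('wrist',n); out=im[:,:,::-1].copy()
for d in r[:2]: print(round(d['conf'],2),np.round(d['location']),d['mask'].sum())
if r:
    b=fit(n,[(ci,r[0]['mask'].astype(np.float32))],g,z,n!='cup'); print('fit',np.round(b[0],4),round(b[1],3))
    for P in world(M[n],b[0],z): cv2.polylines(out,[np.int32(cv2.convexHull(np.float32(proj(ci,P))))],True,(0,0,255),1)
import glob
f=f"pics/w{len(glob.glob('pics/*'))}.png"; cv2.imwrite(f,out);print(f)
E
python3 look.py brush
```

```text
2.475 [0.469  0.318  0.1414] [[0.999, 0.0, -0.036], [0.036, 0.0, 0.999], [0.0, -1.0, -0.0]] 0.6980568521074011 [ 0.1  0.1 -0.1]
0.91 [185. 319.] 2936
fit [0.4696 0.3162 0.0183] 0.039
pics/w5.png
```

View pics/w5.png

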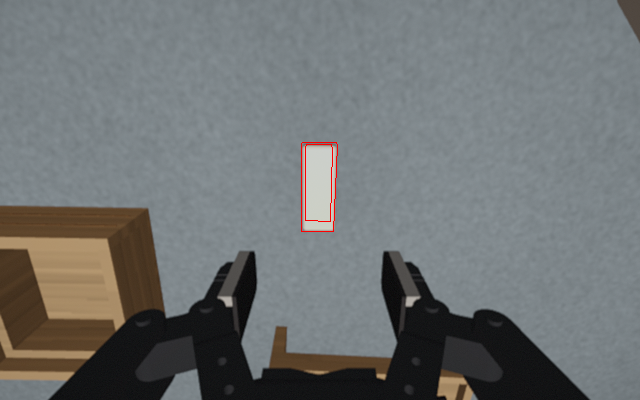

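Run:
```python
from h import *
ci=camera_info('scene')
for rc,z in [((335,357),.1),((302,363),.055),((335,318),.055),((368,427),.055)]: print(np.round(ray(ci,rc,z),3))
```

```text
[0.71  0.337 0.1  ]
[0.641 0.29  0.055]
[0.759 0.28  0.055]
[0.638 0.465 0.055]
```

Request:
apply_moves --pt "55 0 50 -1 0" --pt "55 0 100 -1 0" --pt "55 0 138 -1 0" --pt "55 0 138 -1 0" --pt "20 0 138 -1 0" --pt "20 0 138 -1 0" --pt "20 0 138 -1 0" --pt "20 0 138 -1 0" --pt "20 0 138 -1 0" --squeeze 40

```text
t: 3.7
eef_pos: [0.4702, 0.3175, 0.0054]
ee_rot: [[0.999, 0.004, -0.038], [0.038, 0.001, 0.999], [0.004, -1.0, 0.001]]
contact_force: [-0.1, -0.2, 6.8]
finger_gap: 0.317
```

Request:
apply_moves --pt "20 0 -40 0 0" --pt "20 0 -90 0 0" --pt "20 0 -120 0 0" --pt "20 0 -120 0 0"

```text
t: 4.2
eef_pos: [0.4701, 0.3175, 0.1263]
ee_rot: [[0.999, 0.006, -0.038], [0.038, 0.002, 0.999], [0.006, -1.0, 0.002]]
contact_force: [0.2, 0.7, -1.4]
finger_gap: 0.319
```

```bash
python3 look.py brush .12 .4700 .3175
```

```text
4.2 [0.4701 0.3175 0.1263] [[0.999, 0.006, -0.038], [0.038, 0.002, 0.999], [0.006, -1.0, 0.002]] 0.3186980013669232 [ 0.2  0.7 -1.4]
0.6 [270. 320.] 9608
fit [0.471  0.3158 0.0356] 0.053
pics/w6.png
```

Request:
apply_moves --pt "20 30 0 -60 0" --pt "20 60 0 -120 0.02" --pt "20 80 0 -180 0.02" --pt "20 94 0 -210 0.02" --pt "20 94 0 -210 0.02" --pt "20 94 40 -210 0.02" --pt "20 94 40 -210 0.02"

```text
t: 5.18
eef_pos: [0.5686, 0.1116, 0.0803]
ee_rot: [[1.0, -0.007, -0.019], [0.019, 0.0, 1.0], [-0.007, -1.0, 0.0]]
contact_force: [-0.1, -1.2, -0.7]
finger_gap: 0.323
```

```bash
python3 look.py brush .075 .5715 .111
```

```text
5.175 [0.5686 0.1116 0.0803] [[1.0, -0.007, -0.019], [0.019, 0.0, 1.0], [-0.007, -1.0, 0.0]] 0.322643068171003 [-0.1 -1.2 -0.7]
0.86 [271. 318.] 9526
fit [0.5695 0.1099 0.0115] 0.076
pics/w7.png
```

View pics/w7.png

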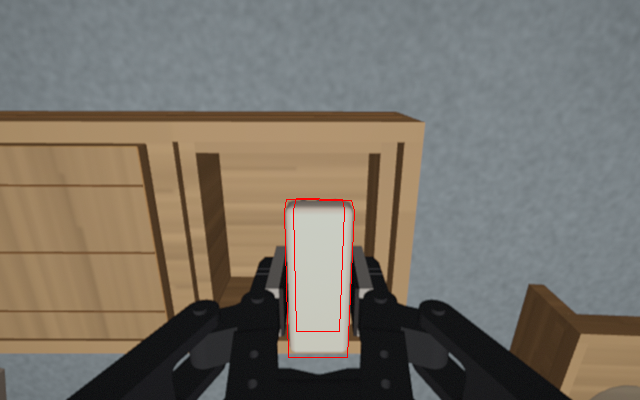

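Request:
apply_moves --pt "20 2 30 0 0" --pt "20 2 55 0 0" --pt "20 2 67 0 0" --pt "20 2 67 0 0" --pt "36 2 67 0 0" --pt "36 2 67 0 0" --pt "36 2 67 0 0" --pt "36 2 30 0 0" --pt "36 2 -30 0 0" --pt "36 2 -70 0 0" --pt "36 2 -70 0 0"

```text
t: 6.65
eef_pos: [0.5745, 0.111, 0.1575]
ee_rot: [[1.0, 0.008, -0.018], [0.018, -0.0, 1.0], [0.008, -1.0, -0.0]]
contact_force: [-0.0, -0.9, -0.5]
finger_gap: 0.417
```

```bash
python3 look.py brush .006 .5715 .111
```

```text
6.65 [0.5745 0.111  0.1575] [[1.0, 0.008, -0.018], [0.018, -0.0, 1.0], [0.008, -1.0, -0.0]] 0.4165262515050628 [-0.  -0.9 -0.5]
0.96 [179. 316.] 2813
fit [0.5725 0.1086 0.0099] 0.04
pics/w8.png
```

Request:
apply_moves --pt "36 -34 0 -476 -0.08" --pt "36 -34 0 -476 -0.08" --pt "36 -34 0 -476 -0.08" --pt "36 -34 0 -476 -0.08" --pt "36 -34 0 -476 -0.08" --pt "36 -34 0 -476 -0.08" --pt "36 -34 0 -476 -0.08" --pt "36 -34 0 -476 -0.08" --pt "36 -34 0 -476 -0.08" --pt "36 -34 0 -476 -0.08"

```text
t: 8.0
eef_pos: [0.5475, -0.3649, 0.1521]
ee_rot: [[0.995, -0.002, -0.098], [0.098, 0.002, 0.995], [-0.001, -1.0, 0.002]]
contact_force: [1.0, -0.4, -0.1]
finger_gap: 0.417
```

```bash
python3 look.py file
```

```text
8.0 [ 0.5475 -0.3649  0.1521] [[0.995, -0.002, -0.098], [0.098, 0.002, 0.995], [-0.001, -1.0, 0.002]] 0.41688507888889303 [ 1.  -0.4 -0.1]
0.71 [185. 316.] 1023
fit [ 0.5609 -0.3665  0.1035] 0.064
pics/w9.png
```

View pics/w9.png

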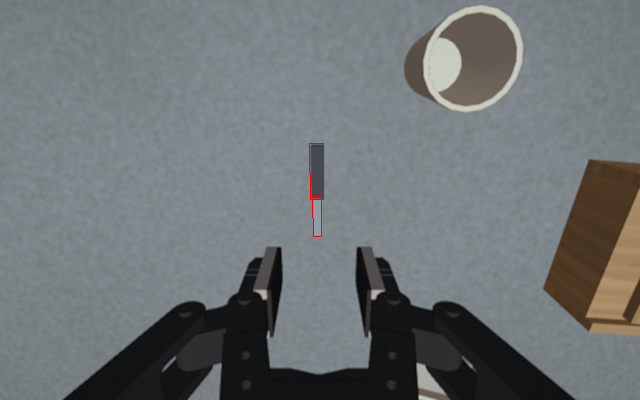

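Request:
apply_moves --pt "32 1.5 50 -1 0" --pt "32 1.5 100 -1 0" --pt "32 1.5 140 -1 0" --pt "32 1.5 150 -1 0" --pt "32 1.5 150 -1 0" --pt "4 1.5 150 -1 0" --pt "4 1.5 150 -1 0" --pt "4 1.5 150 -1 0" --pt "4 1.5 150 -1 0" --squeeze 40

```text
t: 9.22
eef_pos: [0.5501, -0.3672, 0.0055]
ee_rot: [[0.995, 0.003, -0.098], [0.098, -0.002, 0.995], [0.002, -1.0, -0.002]]
contact_force: [-0.6, 1.9, 7.2]
finger_gap: 0.119
```

Request:
apply_moves --pt "4 0 -40 0 0" --pt "4 0 -90 0 0" --pt "4 0 -140 0 0" --pt "4 0 -140 0 0" --pt "4 0 -140 0 0"

```text
t: 9.85
eef_pos: [0.549, -0.3664, 0.143]
ee_rot: [[0.995, -0.0, -0.098], [0.098, 0.0, 0.995], [-0.0, -1.0, 0.0]]
contact_force: [0.5, -0.0, -0.2]
finger_gap: 0.12
```

```bash
python3 look.py file .14 .562 -.366
```

```text
9.85 [ 0.549  -0.3664  0.143 ] [[0.995, -0.0, -0.098], [0.098, 0.0, 0.995], [-0.0, -1.0, 0.0]] 0.11973669989379583 [ 0.5 -0.  -0.2]
0.88 [259. 322.] 3267
0.29 [321. 638.] 49
fit [ 0.5587 -0.367   0.099 ] 0.105
pics/w10.png
```

View pics/w10.png

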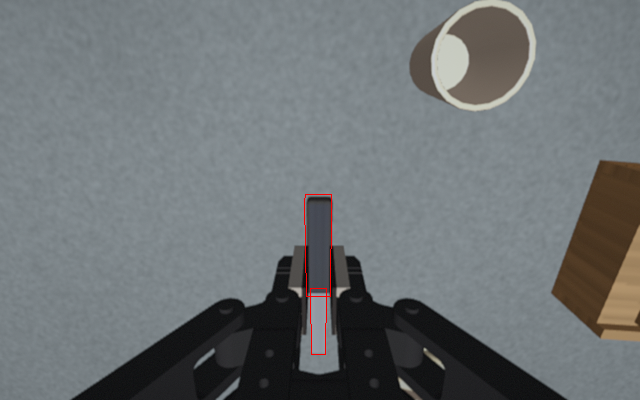

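Request:
apply_moves --pt "4 8 0 62 0.08" --pt "4 16 0 124 0.08" --pt "4 24 0 186 0.08" --pt "4 32 0 248 0.08" --pt "4 40 0 310 0.08" --pt "4 47 0 370 0.08" --pt "4 55 0 435 0.08" --pt "4 55 40 435 0.08" --pt "4 55 60 435 0.08" --pt "4 55 60 435 0.08" --pt "4 55 60 435 0.08"

```text
t: 11.32
eef_pos: [0.5617, 0.0715, 0.0839]
ee_rot: [[1.0, 0.001, -0.018], [0.018, -0.0, 1.0], [0.001, -1.0, -0.0]]
contact_force: [0.9, 0.2, 0.8]
finger_gap: 0.121
```

```bash
python3 look.py file .08 .572 .073
```

```text
11.325 [0.5617 0.0715 0.0839] [[1.0, 0.001, -0.018], [0.018, -0.0, 1.0], [0.001, -1.0, -0.0]] 0.12062761965082601 [0.9 0.2 0.8]
0.64 [261. 319.] 3124
fit [0.5715 0.0699 0.0129] 0.113
pics/w11.png
```

View pics/w11.png

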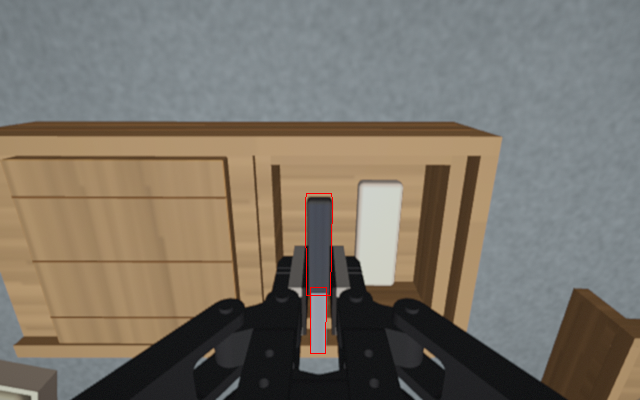

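Request:
apply_moves --pt "4 0 30 2 0" --pt "4 0 50 2 0" --pt "4 0 53 2 0" --pt "4 0 53 2 0" --pt "22 0 53 2 0" --pt "22 0 53 2 0" --pt "22 0 53 2 0" --pt "22 0 10 2 0" --pt "22 0 -50 2 0" --pt "22 0 -90 2 0" --pt "22 0 -90 2 0"

```text
t: 12.8
eef_pos: [0.5626, 0.0737, 0.1765]
ee_rot: [[1.0, 0.006, -0.018], [0.018, -0.0, 1.0], [0.006, -1.0, -0.001]]
contact_force: [0.7, 0.0, -0.0]
finger_gap: 0.255
```

```bash
python3 look.py file .006 .572 .073
python3 - <<'E'
from h import *
r=trace('wrist','brush'); print([(round(d['conf'],2),d['location'],d['mask'].sum()) for d in r])
ci=camera_info('wrist')
print(fit('brush',[(ci,r[0]['mask'].astype(np.float32))],(.572,.11,[.01]),.006))
E
```

```text
12.8 [0.5626 0.0737 0.1765] [[1.0, 0.006, -0.018], [0.018, -0.0, 1.0], [0.006, -1.0, -0.001]] 0.25503236170507765 [ 0.7  0.  -0. ]
0.73 [170. 319.] 835
fit [ 0.5728  0.0717 -0.0045] 0.158
pics/w12.png
[(0.89, [183.9, 360.7], np.int64(2404)), (0.18, [174.9, 322.2], np.int64(859))]
([np.float64(0.5685354570793049), np.float64(0.1077713638473697), np.float64(0.017412741714291465)], np.float64(0.08440107107162476))
```

View pics/w12.png

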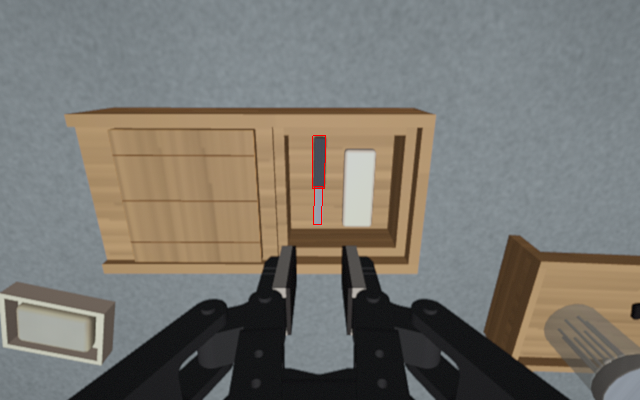

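Request:
apply_moves --pt "0 8 0 -60 1.572" --pt "0 8 0 -120 1.572" --pt "0 8 0 -180 1.572" --pt "0 8 0 -207 1.572" --pt "0 8 0 -207 1.572" --pt "0 8 0 -207 1.572" --pt "0 8 0 -207 1.572" --pt "0 8 0 -207 1.572" --pt "0 8 40 -207 1.572" --pt "0 8 75 -207 1.572" --pt "0 8 75 -207 1.572"

```text
t: 14.32
eef_pos: [0.5713, -0.1324, 0.0949]
ee_rot: [[0.017, -0.007, 1.0], [-1.0, 0.003, 0.017], [-0.003, -1.0, -0.007]]
contact_force: [0.3, 0.1, -0.2]
finger_gap: -0.002
```

```bash
python3 look.py lid .055
```

```text
14.325 [ 0.5713 -0.1324  0.0949] [[0.017, -0.007, 1.0], [-1.0, 0.003, 0.017], [-0.003, -1.0, -0.007]] -0.0019578176751087334 [ 0.3  0.1 -0.2]
0.82 [ 80. 328.] 37497
fit [ 0.5733 -0.034   0.0129] 0.008
pics/w13.png
```

Request:
apply_moves --pt "0 0 20 3 0" --pt "0 0 36 3 0" --pt "0 0 36.5 3 0" --pt "0 -10 36.5 3 0" --pt "0 -20 36.5 3 0" --pt "0 -30 36.5 3 0" --pt "0 -38 36.5 3 0" --pt "0 -46 36.5 3 0" --pt "0 -54 36.5 3 0" --pt "0 -62 36.5 3 0" --pt "0 -70 36.5 3 0" --pt "0 -70 36.5 3 0"

```text
t: 15.92
eef_pos: [0.5748, -0.0624, 0.0617]
ee_rot: [[0.018, -0.0, 1.0], [-1.0, 0.0, 0.018], [-0.0, -1.0, -0.0]]
contact_force: [0.4, -0.3, 0.6]
finger_gap: 0.003
```

```bash
python3 look.py lid .055 .573 .0
```

```text
15.925 [ 0.5748 -0.0624  0.0617] [[0.018, -0.0, 1.0], [-1.0, 0.0, 0.018], [-0.0, -1.0, -0.0]] 0.0034811169565689038 [ 0.4 -0.3  0.6]
0.7 [116. 318.] 67067
fit [0.5724 0.0043 0.0097] 0.01
pics/w14.png
```

Request:
apply_moves --pt "0 -8 3.5 0 0" --pt "0 -16 3.5 0 0" --pt "0 -24 3.5 0 0" --pt "0 -32 3.5 0 0" --pt "0 -40 3.5 0 0" --pt "0 -48 3.5 0 0" --pt "0 -56 3.5 0 0" --pt "0 -64 3.5 0 0" --pt "0 -72 3.5 0 0" --pt "0 -78 3.5 0 0" --pt "0 -84 3.5 0 0" --pt "0 -84 3.5 0 0"

```text
t: 17.52
eef_pos: [0.5734, 0.0213, 0.0583]
ee_rot: [[0.018, -0.0, 1.0], [-1.0, 0.0, 0.018], [-0.0, -1.0, -0.0]]
contact_force: [0.1, 0.1, 0.4]
finger_gap: 0.002
```

```bash
python3 look.py lid .053 .573 .089;python3 - <<'E'
from h import *
cv2.imwrite('pics/side1.png',cv2.resize(snapshot('side')[100:280,220:440,::-1],None,fx=3,fy=3,interpolation=2))
E
```

```text
17.525 [0.5734 0.0213 0.0583] [[0.018, -0.0, 1.0], [-1.0, 0.0, 0.018], [-0.0, -1.0, -0.0]] 0.0024617198101973435 [0.1 0.1 0.4]
0.67 [120. 317.] 67985
fit [0.5706 0.087  0.0201] 0.021
pics/w15.png
```

View pics/w15.png

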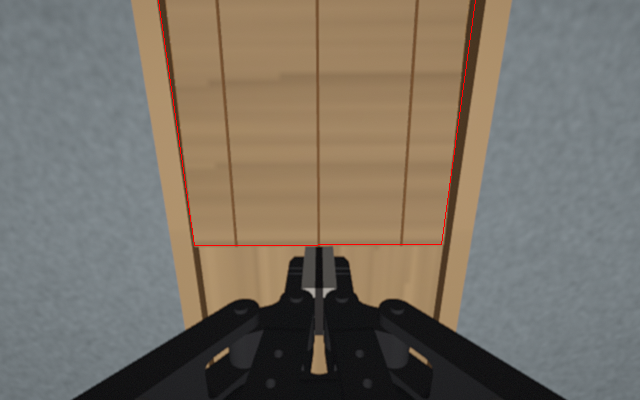

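View pics/side1.png

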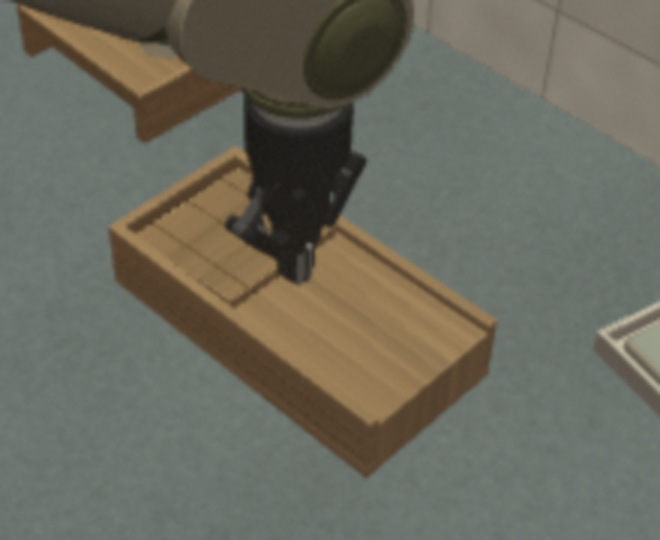

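Request:
apply_moves --pt "0 -4 0 0 0" --pt "0 -7 0 0 0" --pt "0 -9 0 0 0" --pt "0 -9 0 0 0" --pt "0 -9 0 0 0" --pt "0 -9 0 0 0"

```text
t: 18.42
eef_pos: [0.5733, 0.0298, 0.0583]
ee_rot: [[0.017, 0.0, 1.0], [-1.0, -0.0, 0.017], [0.0, -1.0, 0.0]]
contact_force: [-0.9, 0.4, -0.1]
finger_gap: -0.003
```

```bash
python3 look.py lid .048 .573 .097;python3 - <<'E'
from h import *
cv2.imwrite('pics/side2.png',cv2.resize(snapshot('side')[100:280,220:440,::-1],None,fx=3,fy=3,interpolation=2))
E
```

```text
18.425 [0.5733 0.0298 0.0583] [[0.017, 0.0, 1.0], [-1.0, -0.0, 0.017], [0.0, -1.0, 0.0]] -0.003283904296742177 [-0.9  0.4 -0.1]
0.93 [117. 317.] 66631
fit [0.5703 0.0926 0.0204] 0.007
pics/w17.png
```

View pics/side2.png

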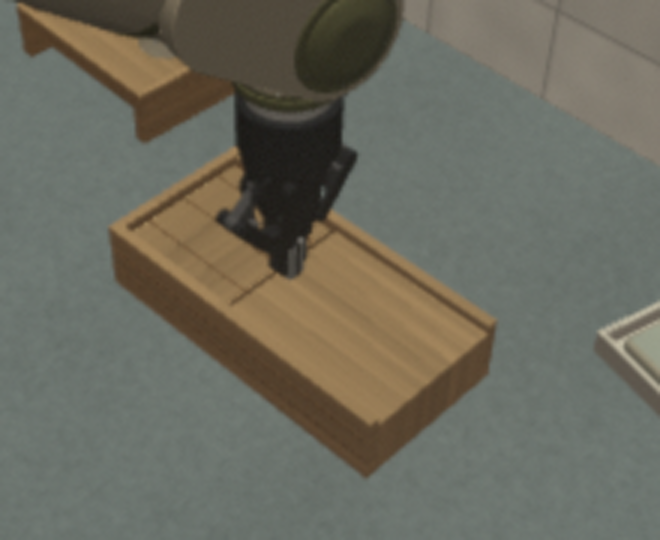

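View pics/w17.png

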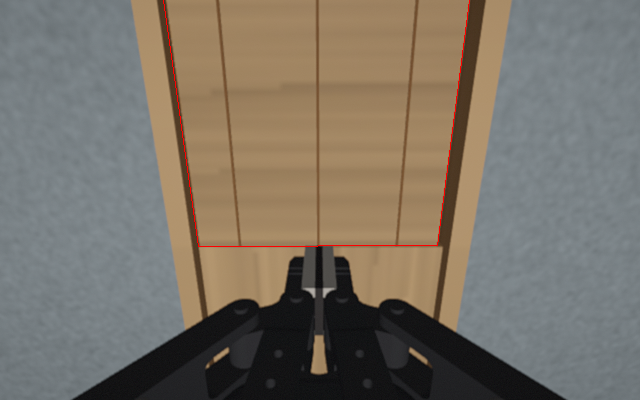

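Request:
apply_moves --pt "0 10 0 0 0" --pt "0 30 -40 0 0" --pt "60 60 -100 0 0" --pt "60 70 -150 0 0" --pt "60 70 -160 0 0" --pt "60 70 -160 0 0"

```text
t: 19.32
eef_pos: [0.5744, -0.0403, 0.218]
ee_rot: [[0.017, 0.0, 1.0], [-1.0, 0.0, 0.017], [-0.0, -1.0, 0.0]]
contact_force: [0.5, 0.6, -1.2]
finger_gap: 0.702
```

```bash
python3 look.py lid .048 .573 .097
python3 - <<'E'
from h import *
ci=camera_info('wrist')
r=trace('wrist','lid');m=r[0]['mask'].astype(np.float32)
for z in (.042,.048,.052,.055,.06): b=fit('lid',[(ci,m)],(.573,.097,[.017]),z);print(z,np.round(b[0],4),round(b[1],4))
E
```

```text
19.325 [ 0.5744 -0.0403  0.218 ] [[0.017, 0.0, 1.0], [-1.0, 0.0, 0.017], [-0.0, -1.0, 0.0]] 0.7024454066893211 [ 0.5  0.6 -1.2]
0.57 [ 42. 320.] 12048
fit [0.5705 0.0919 0.0202] 0.012
pics/w19.png
0.042 [0.5694 0.0927 0.0209] 0.0128
0.048 [0.5693 0.0928 0.0212] 0.0165
0.052 [0.5695 0.0928 0.0178] 0.0294
0.055 [0.5685 0.093  0.0231] 0.04
0.06 [0.5701 0.0932 0.0229] 0.0555
```

View pics/w19.png

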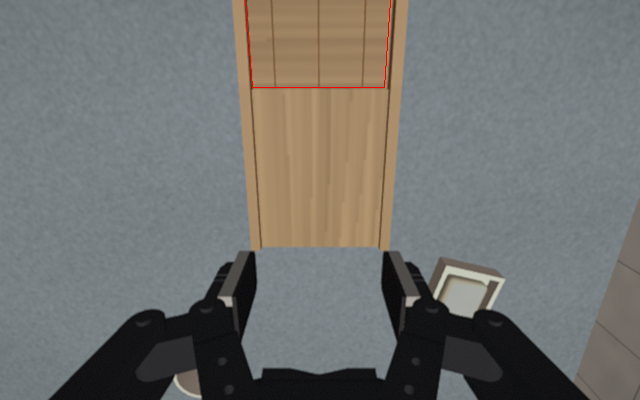

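Request:
apply_moves --pt "85 236 15 -137 -1.57" --pt "85 236 15 -137 -1.57" --pt "85 236 15 -137 -1.57" --pt "85 236 15 -137 -1.57" --pt "85 236 15 -137 -1.57" --pt "85 236 15 -137 -1.57" --pt "85 236 15 -137 -1.57" --pt "85 236 15 -137 -1.57" --pt "85 236 15 -137 -1.57" --pt "85 236 15 -137 -1.57"

```text
t: 20.72
eef_pos: [0.4413, -0.278, 0.2022]
ee_rot: [[1.0, -0.001, -0.015], [0.015, 0.001, 1.0], [-0.001, -1.0, 0.001]]
contact_force: [-0.0, 0.0, -0.2]
finger_gap: 0.993
```

```bash
python3 look.py cup
```

```text
20.725 [ 0.4413 -0.278   0.2022] [[1.0, -0.001, -0.015], [0.015, 0.001, 1.0], [-0.001, -1.0, 0.001]] 0.9927967689412611 [-0.   0.  -0.2]
0.87 [ 56. 278.] 5486
0.7 [184. 316.] 4122
fit [ 0.441 -0.279  0.   ] 1.0
pics/w20.png
```

View pics/w20.png

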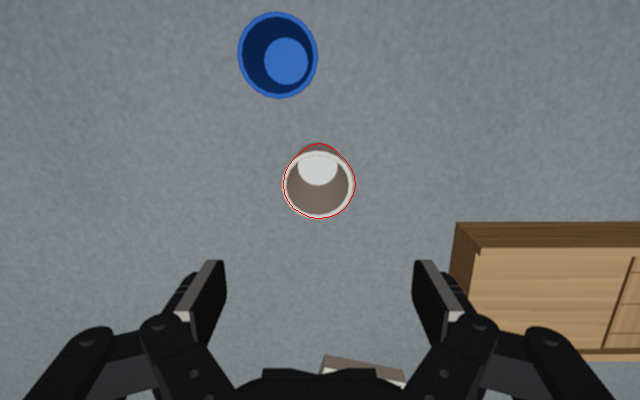

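Run:
```python
from h import *
ci=camera_info('wrist')
snapshot('wrist')
for d in trace('wrist','cup')[:2]:
    p=ray(ci,d['location'],.04)
    b=fit('cup',[(ci,d['mask'].astype(np.float32))],(p[0],p[1],[0]),0,False);print(d['location'],np.round(b[0],4),b[1])
```

```text
[182.0, 315.6] [ 0.4403 -0.2813  0.0774] 0.036127328872680664
[57.0, 278.2] [ 0.339  -0.313   0.0382] 0.03269398212432861
```

Request:
apply_moves --pt "85 -1 55 -1.5 0" --pt "85 -1 110 -1.5 0" --pt "85 -1 160 -1.5 0" --pt "85 -1 181 -1.5 0" --pt "85 -1 181 -1.5 0" --pt "70 -1 181 -1.5 0" --pt "60 -1 181 -1.5 0" --pt "45 -1 181 -1.5 0" --pt "45 -1 181 -1.5 0" --pt "45 -1 181 -1.5 0" --pt "45 -1 181 -1.5 0" --squeeze 40

```text
t: 22.3
eef_pos: [0.4413, -0.2804, 0.024]
ee_rot: [[1.0, 0.002, -0.016], [0.016, -0.002, 1.0], [0.002, -1.0, -0.002]]
contact_force: [-1.2, 3.5, 7.6]
finger_gap: 0.696
```

Request:
apply_moves --pt "45 0 -5 0 0" --pt "45 0 -20 0 0" --pt "45 0 -60 0 0" --pt "45 0 -110 0 0" --pt "45 0 -110 0 0"

```text
t: 22.92
eef_pos: [0.4419, -0.2812, 0.1366]
ee_rot: [[1.0, 0.006, -0.016], [0.016, -0.006, 1.0], [0.006, -1.0, -0.006]]
contact_force: [0.3, 1.3, -3.1]
finger_gap: 0.693
```

```bash
python3 look.py cup .11 .4405 -.2800
python3 - <<'E'
from h import *
cv2.imwrite('pics/side3.png',cv2.resize(snapshot('side')[200:400,240:480,::-1],None,fx=2.5,fy=2.5,interpolation=2))
E
```

```text
22.925 [ 0.4419 -0.2812  0.1366] [[1.0, 0.006, -0.016], [0.016, -0.006, 1.0], [0.006, -1.0, -0.006]] 0.6928798723954255 [ 0.3  1.3 -3.1]
0.9 [ 48. 271.] 9244
0.68 [303. 318.] 21048
fit [ 0.4405 -0.28    0.    ] 1.0
pics/w21.png
```

View pics/side3.png

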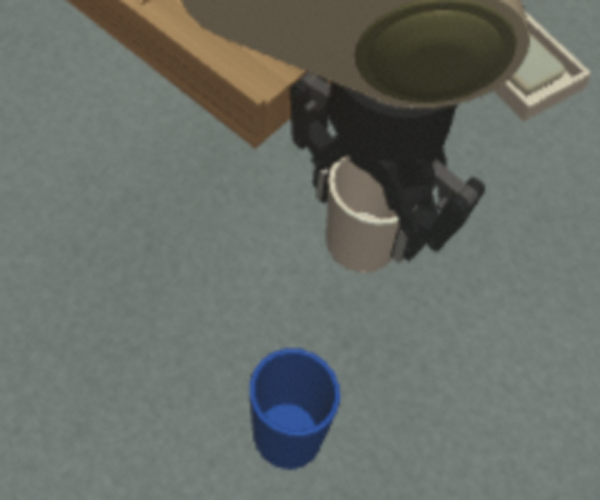

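Request:
apply_moves --pt "45 6 0 15 0" --pt "45 18 0 50 0" --pt "45 31 0 85 0" --pt "45 45 0 125 0" --pt "45 60 0 165 0" --pt "45 74 0 205 0" --pt "45 89 0 245 0" --pt "45 103 0 285 0" --pt "45 118 0 325 0" --pt "45 129 0 358 0" --pt "45 135 0 375 0" --pt "45 135 0 375 0"

```text
t: 24.58
eef_pos: [0.5691, 0.0981, 0.1316]
ee_rot: [[1.0, -0.001, -0.018], [0.018, -0.0, 1.0], [-0.001, -1.0, -0.0]]
contact_force: [-0.8, -0.3, -2.4]
finger_gap: 0.695
```

Run:
```python
from h import *
s=observe();print(s['t'],s['eef_pos'],s['finger_gap'],np.round(s['contact_force'],1))
for c in ['wrist','side','scene']:
    im=snapshot(c);ci=camera_info(c)
    cv2.imwrite(f'pics/{c}5.png',im[:,:,::-1])
    for d in trace(c,'cup')[:2]:
        m=d['mask'].astype(np.float32); r=[(b:=fit('cup',[(ci,m)],(.572,.096,[0]),z,False)) and (z,np.round(b[0][:2],4).tolist(),round(float(b[1]),3)) for z in (.105,.112)]
        print(c,d['conf'],d['location'],r)
```

```text
24.575 [0.56909853 0.09805392 0.13161591] 0.6948430215658179 [-0.8 -0.3 -2.4]
wrist 0.9 [301.6, 318.2] [(0.105, [0.5665, 0.096], 0.143), (0.112, [0.565, 0.096], 0.221)]
side 0.85 [147.4, 290.9] [(0.105, [0.5688, 0.0998], 0.347), (0.112, [0.563, 0.0936], 0.359)]
side 0.77 [363.6, 355.9] [(0.105, [0.572, 0.096], 1.0), (0.112, [0.572, 0.096], 1.0)]
scene 0.65 [200.6, 294.0] [(0.105, [0.6487, 0.0389], 0.791), (0.112, [0.6483, 0.0277], 0.789)]
scene 0.56 [88.3, 294.7] [(0.105, [0.572, 0.096], 1.0), (0.112, [0.572, 0.096], 1.0)]
```

View pics/wrist5.png

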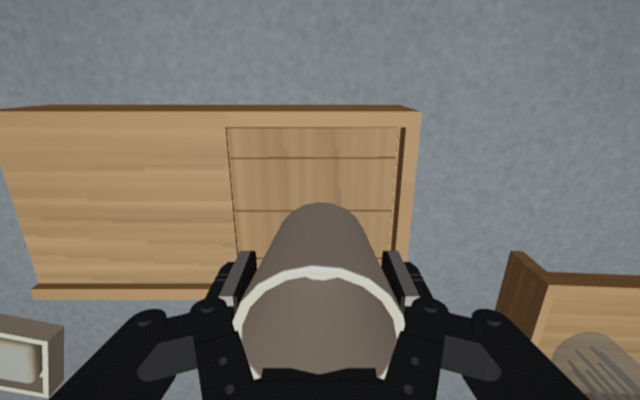

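View pics/side5.png

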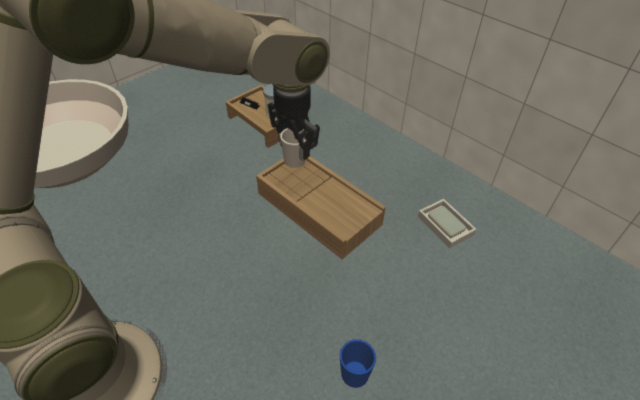

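Request:
apply_moves --pt "45 2 15 -1 0" --pt "45 2 30 -1 0" --pt "45 2 40 -1 0" --pt "45 2 46 -1 0" --pt "45 2 46 -1 0"

```text
t: 25.5
eef_pos: [0.5713, 0.0963, 0.0859]
ee_rot: [[1.0, -0.001, -0.016], [0.016, 0.0, 1.0], [-0.001, -1.0, 0.0]]
contact_force: [0.3, 0.5, -2.4]
finger_gap: 0.695
```

Request:
apply_moves --pt "45 0 2 0 0" --pt "45 0 3 0 0" --pt "45 0 3 0 0" --pt "45 0 3 0 0"

```text
t: 26.0
eef_pos: [0.5715, 0.0963, 0.0834]
ee_rot: [[1.0, 0.0, -0.016], [0.016, 0.0, 1.0], [0.0, -1.0, 0.0]]
contact_force: [0.2, -0.4, -1.7]
finger_gap: 0.696
```

Request:
apply_moves --pt "45 0 1 0 0" --pt "45 0 2 0 0" --pt "45 0 2 0 0" --pt "45 0 2 0 0"

```text
t: 26.5
eef_pos: [0.5719, 0.0963, 0.0821]
ee_rot: [[1.0, 0.002, -0.016], [0.016, 0.0, 1.0], [0.002, -1.0, -0.0]]
contact_force: [-1.0, 0.5, 5.7]
finger_gap: 0.695
```

Request:
apply_moves --pt "62 0 -0.5 0 0" --pt "66 0 -0.5 0 0" --pt "72 0 -0.5 0 0" --pt "85 0 -0.5 0 0" --pt "85 0 -0.5 0 0" --pt "85 0 -0.5 0 0" --pt "85 0 -20 0 0" --pt "85 0 -60 0 0" --pt "85 0 -110 0 0" --pt "85 0 -150 0 0" --pt "85 0 -150 0 0"

```text
t: 27.88
eef_pos: [0.5725, 0.0963, 0.2345]
ee_rot: [[1.0, 0.006, -0.016], [0.016, -0.0, 1.0], [0.006, -1.0, -0.0]]
contact_force: [0.3, -0.2, -0.7]
finger_gap: 0.993
```

```bash
python3 look.py cup .058 .572 .096
python3 - <<'E'
from h import *
cv2.imwrite('pics/side6.png',cv2.resize(snapshot('side')[100:260,240:400,::-1],None,fx=3.5,fy=3.5,interpolation=2))
ci=camera_info('side')
for d in trace('side','cup')[:2]:
    b=fit('cup',[(ci,d['mask'].astype(np.float32))],(.572,.096,[0]),.058,False);print(np.round(b[0],4),b[1])
r=trace('wrist','lid')
if r: print(r[0]['conf'],r[0]['location'])
E
```

```text
27.875 [0.5725 0.0963 0.2345] [[1.0, 0.006, -0.016], [0.016, -0.0, 1.0], [0.006, -1.0, -0.0]] 0.9926603959554606 [ 0.3 -0.2 -0.7]
0.57 [190. 320.] 4926
fit [0.5704 0.0955 0.1565] 0.038
pics/w26.png
[0.5708 0.0968 0.1041] 0.08615636825561523
[0.572 0.096 0.   ] 1.0
0.71 [143.1, 304.7]
```

View pics/side6.png

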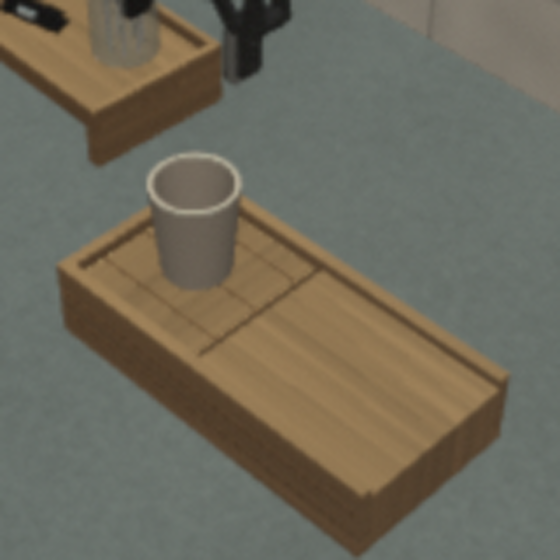

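View pics/w26.png

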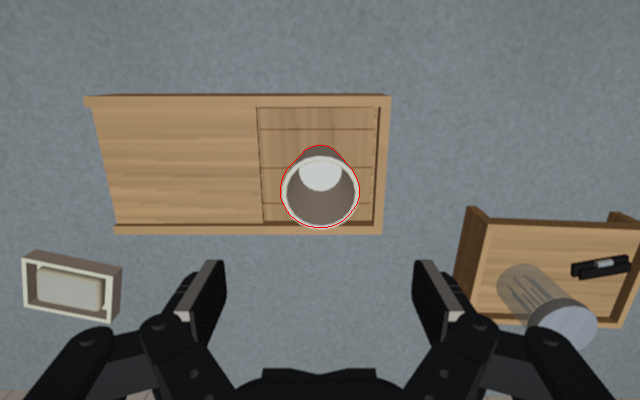

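The pictures show the cup upright at the middle of the lid (wrist image, about (320,190)). The lid is flush in its recess, and the jar, clip and dish look undisturbed.

```bash
python3 -c "
from station import *
print(sign_off()); print(observe()['t'])"
```

```text
the job is handed in; nothing more can be done
None
the job is handed in; nothing more can be done
```

I finished the task and handed it in with about 28 s used of the 72 s. No verdict is given, so the results below come from my own checks.

- **Brush and file:** I placed both in the well. The wrist picture showed them lying flat and side by side on the floor before I moved the lid.
- **Lid:** I pushed it along the deck with closed fingers until it dropped into its recess. The side and wrist pictures show it flush, and silhouette fits match it lying on the ledge rather than on the deck. The wrist fit put its centre about 4 mm short in y (0.0928 against 0.097 m). The fingertip contact position put it within 1 mm, and the wrist fits had been running about 2 mm low in y throughout.
- **Cup:** I used the beige cup, not the blue one, which I left alone. It stands upright and let go on the lid at about (0.571, 0.096), within about 5 mm of the lid's centre in every estimate. The gripper is clear, about 10 cm above it.
- **Bystanders:** the jar, hair clip and soap dish look undisturbed in the last pictures. I checked this by eye only and did not measure it.

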